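Check a rack-door closer against its setting tab

ROBOT

A 6-joint arm with a two-finger parallel gripper is mounted at the origin on the work surface. World frame = base frame: x ahead of the robot, y to its left, z up, the work surface at z = 0. Lengths are in m, angles in rad, forces in N, time in s.
With the tool pointing down it reaches from about 0.3 to 0.825 m from the base axis. Payload 5.4 kg.
Tool frame: the origin (TCP) lies between the finger pads; the fingertips stand 25 mm ahead of it and the grasp point (between the pads) lies 6 mm ahead of it (r.tip_extent is the distance from the TCP to the fingertips, in m); z points along the fingers, y is the line along which they close (so a half turn about z gives the same grasp; the last joint's range is limited). The gripper opens to 92 mm and grips with 3 to 60 N. Pads are 20 mm wide; open, the fingers measure 128 mm over their backs; the gripper's body (75 mm by 189 mm) begins 69 mm behind the grasp point.
Start: joints at [1.024, 0.158, 1.597, -0, 1.386, -0.21], TCP at [0.19, 0.543, 0.24] pointing down, gripper open.
Joint ranges: [-2.91, 2.91], [-0.94, 2.29], [0.18, 2.7], [-1.29, 4.43], [0.17, 2.64], [-3, 3]. Speed limits (rad/s): [2.57, 2.57, 3.14, 3.14, 3.14, 3.14].

INTERFACE

Orientations are given as a unit quaternion [w, x, y, z].
In Python, from cell import r, snapshot, camera_model, order gives the robot as it stands.
- The arm moves only by the shell command python3 -m handwheel 'ROWS' [OPENING] [FORCE]. ROWS is JSON, a list of rows, each an object of numbers: "tx", "ty", "tz": the shift along the tool's x, y, z in m; "rx", "ry", "rz": the turn, a rotation vector about the tool's x, y, z in rad. A call has 1 to 10 rows; each row is the pose to reach, as a shift and turn from the pose commanded when the call began, along the tool's axes at that moment; what a row does not reach only later rows make up. A row lasts 1/12 s, in which the tool goes at most 41.7 mm and 7.16 degrees, less where a joint would pass 70% of its speed; a pose out of reach is approached as far as the arm can. A call with a gripper value outside its range is refused whole. OPENING is the gripper's target within -1 to 1 (shut at 1, half-way at 0, fully open at -1), set as the call begins (- or left out, the last holds). The fingers move at their own pace and stop on an object; FORCE is the grip in N (left out, the last holds). Time passes only in rows, so rows that repeat a pose let the fingers close. It gives the time, the measured TCP pose, the force, the opening and the grip force at its end, in the units of the state.
- r.read_state(): the state, without advancing time (a new reading comes with each control period).
- snapshot(name): name is "side" or "top" or "wrist"; returns the picture (384x512x3 uint8, red, green, blue); there is no depth.
- camera_model(name): a dict with "fx", "fy", "cx", "cy" (pixels), "k1" (the pictures are not rectified: a ray, as slopes to the right and down, at radius r is drawn at 1 + k1 r^2 times it, then the intrinsics apply), "origin" and "orientation" of the camera in the world. Camera axes: x right, y down, z forward; pixel columns grow to the right and rows downward; lengths in m; the calibration is good to about 2 mm. A picture is of the moment at which its call begins: read the wrist's pose just before it. camera_model takes no time and is no camera call; for the wrist camera it gives the pose at the moment of the call.
- order.close_job(): hands the job in; it is judged then, once.
The state is a dict: "time": time; "joints": joint angles; "dq": joint speeds; "joint_efforts": joint torques, N m; "tool_pos": TCP position; "orientation": TCP orientation; "ft_force": force on the tool from outside, world axes, zero at the start; "wrist_torque": the same for the moment, N m; "opening": finger opening in m; "finger_force": force on a finger pad.
Only numpy, scipy, OpenCV 4.12 (cv2) and the standard library are available. Lean on these libraries where they do the work, as an engineer would, in place of code of your own. Each camera call takes 0.05 s, during which the arm holds its last target. There are 200 camera calls.

TASK

Two sprung rack-door closers are bolted to check plates on the bench. On the one with the yellow roller, push the arm round against its spring until its black pointer stands over the orange tab on the scale, without running past the tab, and keep it there for a good second; then let the arm come all the way back to rest and take the gripper away. Do not move the blue-roller closer's arm or shift the orange tab.

Things in the scene. Friction and masses are not known exactly. Their poses are not given: they have to be found in the camera images.
- yellow_pivot (a point): Pivot axis of the closer to check: top centre of its hub (40 mm wide), 42 mm above the bench, on a fixed level plate 240 x 220 x 10 mm. The arm, a bar 22 mm wide with its top 33 mm above the bench, points from here away from the robot. It is pushed anticlockwise seen from above; a damped spring pulls it back to its stop in about 1 s. At the roller: 3 N at rest, 8 N at 69 degrees (the end).
- yellow_pointer (a point): Tip of the thin black pointer ending that arm, 165 mm from the pivot axis, 28 mm above the bench. On the line from pivot to tip, 130 mm from the axis, stands the upright yellow roller to push on: a fixed cylinder 30 mm wide, 33 to 83 mm above the bench. Pushing it at 0.1 m/s adds about 3 N. It starts at rest, at the clockwise end of the scale.
- yellow_mark (a point): Top centre of this closer's orange tab, 30 x 30 mm, clamped on the white scale (ticks every 5 degrees from rest) 28 to 55 degrees anticlockwise of the rest position; 165 mm from the pivot axis, top 18.5 mm above the bench, so the pointer passes over it. The pointer stands right when its tip is over the tab: within 15 mm of this point seen from above.
- blue_pointer (a point): Pointer tip of the other closer, alike but with a blue roller, its tab perhaps set elsewhere; its plate lies beside the first, to the left or right. Its arm is to be left at rest.

How it is judged:
By the outcome, as a careful person would: the job done as asked, in the order asked, and still so for the second after the job is handed in, with the robot touching nothing.
It also fails if it takes over 48 s, if anything falls off the work surface, if the arm or the gripper's body presses on something with over 40 N, if the wrist force passes 120 N, or if a joint passes its speed limit or range.

## Working session

There is one attempt and no reset: what is moved stays moved. The work goes in short steps, Python scripts to look and compute and a shell command to move; the robot and the scene stay as the last step left them, time stands still between calls to the robot, and variables do not carry over. Pictures are saved under pics/ and viewed, at most 10 in all, crops included, and the job is handed in when it is done.

```bash
mkdir -p pics; ls; python3 - <<'E'
from cell import r,snapshot,camera_model
import cv2,numpy as np
for n in("top","side"):
    im=snapshot(n); cv2.imwrite(f"pics/{n}0.png",im[...,::-1]); print(n,camera_model(n))
a=cv2.imread("pics/top0.png");b=cv2.imread("pics/side0.png")
s=r.read_state();print(s)
E
```

```text
pics
top {'fx': 402.14828467741125, 'fy': 402.14828467741125, 'cx': 257.0258626051388, 'cy': 188.48898365109426, 'k1': -0.08447363987768272, 'origin': array([ 0.41311079, -0.05011754,  0.76774436]), 'orientation': array([ 0.05038841, -0.69704756,  0.71200442, -0.06808384])}
side {'fx': 480.63606152739163, 'fy': 480.63606152739163, 'cx': 259.8271177157681, 'cy': 194.87157225824245, 'k1': -0.06710073460824403, 'origin': array([ 0.07113142, -0.52077466,  0.81130883]), 'orientation': array([-0.32804488,  0.8648701 , -0.35599224,  0.1328751 ])}
{'time': 0.1, 'joints': array([ 1.02391501e+00,  1.58973807e-01,  1.59805932e+00,  8.59817628e-06,
        1.38620136e+00, -2.10075801e-01]), 'dq': array([ 0.00160981, -0.0017962 , -0.00268674, -0.00099909, -0.0003623 ,
        0.00078567]), 'joint_efforts': array([ 5.38730933e-05, -3.86505175e+01, -3.22958744e+01,  7.03027518e-02,
        3.39865393e-02, -7.57825478e-05]), 'tool_pos': array([0.18975838, 0.54225125, 0.23874774]), 'orientation': array([-3.07260394e-04,  1.67608642e-01,  9.85853270e-01, -7.61256017e-04]), 'ft_force': array([ 0.24843005, -0.58531256, -0.03901298]), 'wrist_torque': array([-0.00383515, -0.04569086, -0.01795735]), 'finger_force': 0.0, 'opening': 0.09211061955076115}
```

View pics/top0.png

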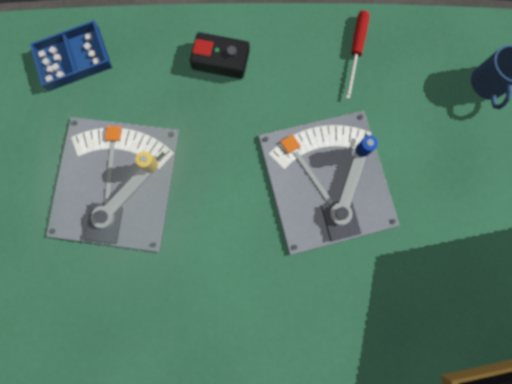

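View pics/side0.png

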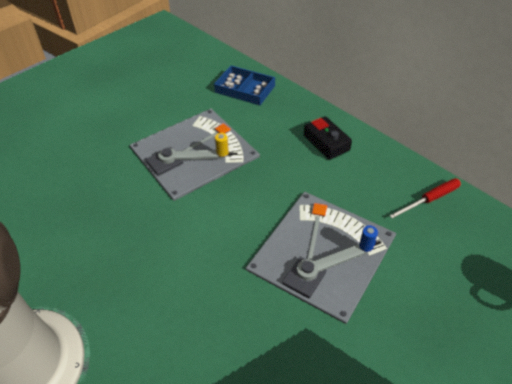

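The top view shows the yellow closer on the left: hub about (101,216), roller (147,160), orange tab (113,133), pointer tip near (168,150). The blue closer is on the right, with its roller at (368,145) and tab at (290,145). The side view agrees. Next I'll turn these into positions.

```bash
cat > h.py <<'E'
import cv2,numpy as np
from scipy.spatial.transform import Rotation as R
def rays(m,px):
    px=np.atleast_2d(px).astype(float)
    d=np.c_[(px[:,0]-m['cx'])/m['fx'],(px[:,1]-m['cy'])/m['fy']]; u=d.copy()
    for _ in range(10): u=d/(1+m['k1']*(u**2).sum(1,keepdims=True))
    q=np.array(m['orientation']); return R.from_quat(q[[1,2,3,0]]).apply(np.c_[u,np.ones(len(u))])
def plane(m,px,z):
    v=rays(m,px); o=np.array(m['origin']); return o+v*((z-o[2])/v[:,2])[:,None]
def proj(m,P):
    q=np.array(m['orientation']); c=R.from_quat(q[[1,2,3,0]]).inv().apply(np.atleast_2d(P)-m['origin'])
    u=c[:,:2]/c[:,2:]; u=u*(1+m['k1']*(u**2).sum(1,keepdims=True)); return u*[m['fx'],m['fy']]+[m['cx'],m['cy']]
def blobs(im,lo,hi,amin=20):
    h=cv2.cvtColor(im,cv2.COLOR_BGR2HSV); n,_,s,c=cv2.connectedComponentsWithStats(cv2.inRange(h,np.array(lo),np.array(hi)))
    return [(c[i].round(1),s[i].tolist()) for i in range(1,n) if s[i][4]>=amin]
COL=dict(orange=((5,180,150),(14,255,255)),yellow=((18,120,100),(32,255,255)),blue=((105,150,60),(125,255,255)))
E
python3 - <<'E'
from h import *
from cell import camera_model
for n in("top","side"):
    im=cv2.imread(f"pics/{n}0.png");m=camera_model(n)
    for k,v in COL.items():
        for c,s in blobs(im,*v): print(n,k,c,s,plane(m,c,.0185 if k=="orange" else .07)[0].round(4))
m=camera_model("top")
print(plane(m,(101,216),.042),plane(m,(168,150),.028),plane(m,(342,213),.042))
m=camera_model("side");print(plane(m,(167,155),.042),plane(m,(307,268),.042))
a=cv2.imread("pics/top0.png")[100:260,30:200];b=cv2.imread("pics/side0.png")[100:205,120:270]
cv2.imwrite("pics/c.png",np.hstack([cv2.resize(a,(400,376),interpolation=2),cv2.resize(b,(400,376*1),interpolation=2)]))
E
```

```text
top orange [112.4 133.3] [107, 128, 12, 12, 110] [0.654  0.2082 0.0185]
top orange [289.8 144.3] [284, 138, 13, 13, 70] [ 0.6252 -0.1358  0.0185]
top yellow [143.6 159.4] [137, 153, 15, 14, 89] [0.5876 0.1321 0.07  ]
top yellow [480.5 374.9] [451, 366, 61, 18, 330] [ 0.1964 -0.4484  0.07  ]
top blue [74.2 52.8] [32, 22, 78, 63, 2025] [0.7997 0.273  0.07  ]
top blue [365.7 146.4] [357, 136, 20, 19, 194] [ 0.6048 -0.2683  0.07  ]
side orange [222.5 128.2] [216, 124, 14, 9, 67] [0.652  0.2047 0.0185]
side orange [319.1 209.1] [313, 204, 14, 12, 121] [ 0.6229 -0.1393  0.0185]
side yellow [222.2 144.1] [215, 132, 14, 25, 229] [0.5771 0.1168 0.07  ]
side blue [223.8  76.5] [215, 67, 23, 20, 120] [0.7557 0.3115 0.07  ]
side blue [252.5  86.5] [222, 72, 52, 32, 536] [0.7784 0.2257 0.07  ]
side blue [369.2 238.5] [363, 226, 15, 25, 232] [ 0.5994 -0.2796  0.07  ]
[[0.49058246 0.21503792 0.042     ]] [[0.61547017 0.09698493 0.028     ]] [[ 0.48738863 -0.22412926  0.042     ]]
[[0.48105308 0.20367101 0.042     ]] [[ 0.48053331 -0.22900857  0.042     ]]
```

View pics/c.png

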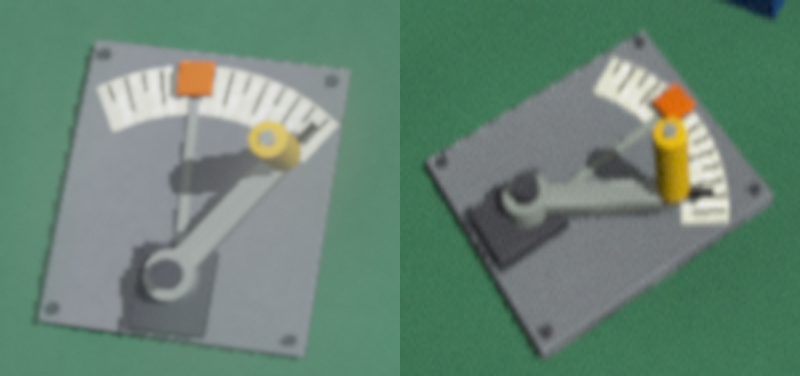

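The crop shows the hub at about top px (102,217) and the roller top at (143.5,158.6). The arm points at roughly -43° and the tab is at about -2°, so the push is around 41°. The tool's y axis already lies along the mid-arc tangent, so no turn is needed. I'll move above the roller and look again with the wrist camera.

```bash
python3 -m handwheel '[{"tx":-0.26,"ty":-0.13},{"tx":-0.26,"ty":-0.13},{"tx":-0.26,"ty":-0.13},{"tx":-0.26,"ty":-0.13},{"tx":-0.26,"ty":-0.13},{"tx":-0.26,"ty":-0.13},{"tx":-0.26,"ty":-0.13},{"tx":-0.26,"ty":-0.13}]' 
python3 -m handwheel '[{"tx":-0.25,"ty":-0.13},{"tx":-0.25,"ty":-0.13},{"tx":-0.25,"ty":-0.13},{"tx":-0.25,"ty":-0.13},{"tx":-0.25,"ty":-0.13},{"tx":-0.25,"ty":-0.13},{"tx":-0.25,"ty":-0.13},{"tx":-0.25,"ty":-0.13},{"tx":-0.25,"ty":-0.13}]'
python3 - <<'E'
from h import *
from cell import r,snapshot,camera_model
m=camera_model("wrist");s=r.read_state()
im=snapshot("wrist")[...,::-1].copy();cv2.imwrite("pics/w1.png",im)
print(s['time'],s['tool_pos'],s['orientation'],m)
for k in("orange","yellow"):
    for c,t in blobs(im,*COL[k],60): print(k,c,t,plane(m,c,.0185)[0].round(4))
t,sd=camera_model("top"),camera_model("side")
def tri(a,b):
    v,w=rays(t,a)[0],rays(sd,b)[0];A=np.c_[v,-w];x=np.linalg.lstsq(A,sd['origin']-t['origin'],rcond=None)[0]
    p,q=t['origin']+v*x[0],sd['origin']+w*x[1];return ((p+q)/2).round(4),np.linalg.norm(p-q).round(4)
print("hub",tri((102.2,216.9),(166.9,154.5)),"tab",tri((112.4,133.3),(222.5,128.2)),"rollertop",tri((143.5,158.6),(221.2,136.3)))
E
```

```text
0.1 [0.18975838 0.54225125 0.23874774] [-3.07260394e-04  1.67608642e-01  9.85853270e-01 -7.61256017e-04] {'fx': 294.1765714637018, 'fy': 294.1765714637018, 'cx': 255.59228677684573, 'cy': 188.96819655572784, 'k1': -0.043855365271821316, 'origin': array([0.12473002, 0.56495484, 0.38355591]), 'orientation': array([0.10052366, 0.8092173 , 0.57458074, 0.07013786])}
yellow [ 63.3 295.2] [50, 265, 36, 57, 849] [0.269  0.2184 0.0185]
yellow [456. 302.] [444, 275, 18, 47, 253] [0.4678 0.7541 0.0185]
hub (array([0.49  , 0.2183, 0.0277]), np.float64(0.0011)) tab (array([0.6561, 0.2101, 0.0127]), np.float64(0.0005)) rollertop (array([0.5866, 0.1299, 0.0795]), np.float64(0.0002))invalid input
invalid input
```

View pics/w1.png

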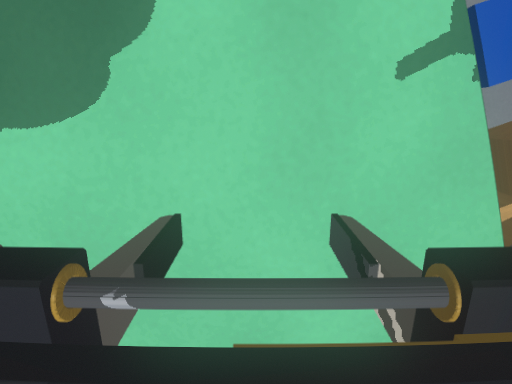

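The picture shows only the start pose, because the moves were refused. I'll try again with all six keys in each row.

```bash
python3 -m handwheel '[{"tx":-0.035,"ty":-0.02,"tz":0,"rx":0,"ry":0,"rz":0},{"tx":-0.07,"ty":-0.04,"tz":0,"rx":0,"ry":0,"rz":0},{"tx":-0.105,"ty":-0.06,"tz":0,"rx":0,"ry":0,"rz":0},{"tx":-0.14,"ty":-0.08,"tz":0,"rx":0,"ry":0,"rz":0},{"tx":-0.175,"ty":-0.10,"tz":0,"rx":0,"ry":0,"rz":0},{"tx":-0.21,"ty":-0.12,"tz":0,"rx":0,"ry":0,"rz":0}]' && python3 -m handwheel '[{"tx":-0.035,"ty":-0.02,"tz":0,"rx":0,"ry":0,"rz":0},{"tx":-0.07,"ty":-0.04,"tz":0,"rx":0,"ry":0,"rz":0},{"tx":-0.105,"ty":-0.06,"tz":0,"rx":0,"ry":0,"rz":0},{"tx":-0.14,"ty":-0.08,"tz":0,"rx":0,"ry":0,"rz":0},{"tx":-0.175,"ty":-0.10,"tz":0,"rx":0,"ry":0,"rz":0},{"tx":-0.20,"ty":-0.12,"tz":0,"rx":0,"ry":0,"rz":0},{"tx":-0.20,"ty":-0.12,"tz":0,"rx":0,"ry":0,"rz":0},{"tx":-0.20,"ty":-0.12,"tz":0,"rx":0,"ry":0,"rz":0}]'
cat > look.py <<'E'
import sys
from h import *
from cell import r,snapshot,camera_model
m=camera_model("wrist");s=r.read_state()
im=snapshot("wrist")[...,::-1].copy();cv2.imwrite(f"pics/{sys.argv[1]}.png",im)
print(s['time'],s['tool_pos'],s['orientation'],s['ft_force'].round(1))
for k in("orange","yellow"):
    for c,t in blobs(im,*COL[k],60): print(k,c,t,plane(m,c,.0185 if k=="orange" else .083)[0].round(4))
np.save(f"pics/{sys.argv[1]}.npy",m,allow_pickle=True)
E
python3 look.py w2
```

```text
time: 0.82
tool_pos: [0.4182, 0.313, 0.2395]
orientation: [-0.0, 0.168, 0.986, -0.0]
ft_force: [0.0, 0.9, -0.4]
opening: 0.0918
finger_force: 0.0
time: 1.48
tool_pos: [0.5669, 0.134, 0.239]
orientation: [-0.001, 0.169, 0.986, 0.0]
ft_force: [0.2, 1.1, 0.5]
opening: 0.0918
finger_force: 0.0
1.4833 [0.56694298 0.13403867 0.23903784] [-5.68699684e-04  1.69080828e-01  9.85602024e-01  1.73324914e-05] [0.2 1.1 0.5]
yellow [255.4 198.4] [243, 182, 27, 32, 491] [0.5825 0.1279 0.083 ]
yellow [327.3 214.1] [318, 204, 22, 24, 269] [0.625  0.1953 0.083 ]
yellow [ 73.1 273.3] [64, 267, 22, 14, 114] [ 0.5976 -0.1022  0.083 ]
yellow [ 57.2 300.6] [50, 275, 23, 47, 378] [ 0.624  -0.1394  0.083 ]
yellow [456.6 303.3] [448, 279, 14, 43, 214] [0.7874 0.3128 0.083 ]
```

View pics/w2.png

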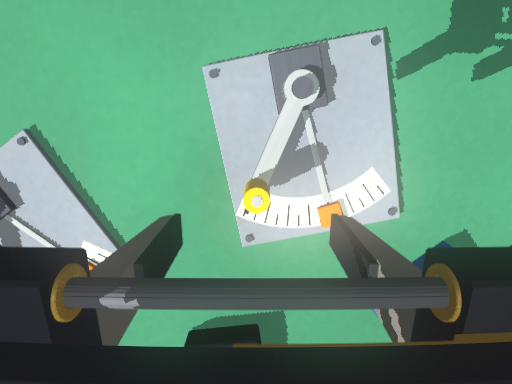

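The wrist view shows the hub centre at (302,88), the roller top at (257,201) and the tab centre at about (329,214). The pointer is hidden behind the roller.

```bash
python3 - <<'E'
from h import *
m=np.load("pics/w2.npy",allow_pickle=True).item()
P=plane(m,(302,88),.042)[0];Ro=plane(m,(257,201),.083)[0];T=plane(m,(329.5,214.5),.0185)[0]
print(P,Ro,T)
for n,q in(("roller",Ro),("tab",T)):
    d=(q-P)[:2];print(n,np.linalg.norm(d).round(4),np.degrees(np.arctan2(d[1],d[0])).round(1))
E
```

```text
[0.49072747 0.21509307 0.042     ] [0.58581287 0.12855483 0.083     ] [0.65288476 0.20614046 0.0185    ]
roller 0.1286 -42.3
tab 0.1624 -3.2
```

The sources agree: pivot (0.490, 0.215), roller (0.586, 0.128) at -42.3°, tab at about -3°. Radii are 0.129 and 0.163, against the given 0.130 and 0.165. Now I'll lower the open fingers astride the roller, with fingertips at z≈0.045.

```bash
python3 -m handwheel '[{"tx":-0.017,"ty":0.002,"tz":0,"rx":0,"ry":0,"rz":0},{"tx":-0.017,"ty":0.002,"tz":0.03,"rx":0,"ry":0,"rz":0},{"tx":-0.017,"ty":0.002,"tz":0.06,"rx":0,"ry":0,"rz":0},{"tx":-0.017,"ty":0.002,"tz":0.09,"rx":0,"ry":0,"rz":0},{"tx":-0.017,"ty":0.002,"tz":0.12,"rx":0,"ry":0,"rz":0},{"tx":-0.017,"ty":0.002,"tz":0.15,"rx":0,"ry":0,"rz":0},{"tx":-0.017,"ty":0.002,"tz":0.17,"rx":0,"ry":0,"rz":0},{"tx":-0.017,"ty":0.002,"tz":0.17,"rx":0,"ry":0,"rz":0},{"tx":-0.017,"ty":0.002,"tz":0.17,"rx":0,"ry":0,"rz":0}]'; python3 look.py w3
```

```text
time: 2.28
tool_pos: [0.5818, 0.1329, 0.0689]
orientation: [-0.001, 0.167, 0.986, -0.0]
ft_force: [-0.1, 0.7, 0.5]
opening: 0.0919
finger_force: 0.0
2.2833 [0.58175786 0.13293363 0.06892337] [-1.35449284e-03  1.66708254e-01  9.86005323e-01 -1.63094393e-04] [-0.1  0.7  0.5]
yellow [246.8 246.8] [221, 212, 57, 67, 2410] [0.5734 0.1311 0.083 ]
yellow [ 77.4 272.3] [72, 267, 12, 10, 63] [0.5591 0.0453 0.083 ]
yellow [ 58.1 302.2] [50, 275, 23, 47, 433] [0.5714 0.0268 0.083 ]
yellow [455.9 309.1] [444, 290, 18, 32, 170] [0.6439 0.2228 0.083 ]
```

View pics/w3.png

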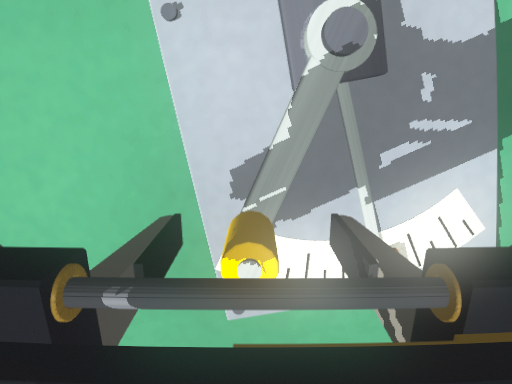

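The fingers are astride the roller (top at about (249,270)), the hub is visible at (347,33), and nothing is touched. I'll half-close the gripper around the roller, centre it, then push slowly most of the way.

```bash
python3 -m handwheel '[{"tx":-0.003,"ty":-0.002,"tz":0,"rx":0,"ry":0,"rz":0},{"tx":-0.005,"ty":-0.004,"tz":0,"rx":0,"ry":0,"rz":0},{"tx":-0.005,"ty":-0.004,"tz":0,"rx":0,"ry":0,"rz":0},{"tx":-0.005,"ty":-0.004,"tz":0,"rx":0,"ry":0,"rz":0},{"tx":-0.005,"ty":-0.004,"tz":0,"rx":0,"ry":0,"rz":0},{"tx":-0.005,"ty":-0.004,"tz":0,"rx":0,"ry":0,"rz":0}]' 0 20
python3 -m handwheel '[{"tx":-0.002,"ty":0.008,"tz":0,"rx":0,"ry":0,"rz":0},{"tx":-0.004,"ty":0.016,"tz":0,"rx":0,"ry":0,"rz":0},{"tx":-0.006,"ty":0.023,"tz":0,"rx":0,"ry":0,"rz":0},{"tx":-0.008,"ty":0.031,"tz":0,"rx":0,"ry":0,"rz":0},{"tx":-0.009,"ty":0.039,"tz":0,"rx":0,"ry":0,"rz":0},{"tx":-0.010,"ty":0.046,"tz":0,"rx":0,"ry":0,"rz":0},{"tx":-0.010,"ty":0.053,"tz":0,"rx":0,"ry":0,"rz":0},{"tx":-0.010,"ty":0.060,"tz":0,"rx":0,"ry":0,"rz":0},{"tx":-0.010,"ty":0.066,"tz":0,"rx":0,"ry":0,"rz":0},{"tx":-0.010,"ty":0.066,"tz":0,"rx":0,"ry":0,"rz":0}]'; python3 look.py w4
```

```text
time: 2.83
tool_pos: [0.5868, 0.1261, 0.0699]
orientation: [0.0, 0.168, 0.986, 0.0]
ft_force: [-0.6, 0.1, 0.9]
opening: 0.0538
finger_force: 0.0
time: 3.67
tool_pos: [0.6198, 0.1847, 0.0702]
orientation: [0.002, 0.167, 0.986, -0.001]
ft_force: [1.6, -6.2, 0.6]
opening: 0.0461
finger_force: 2.5
3.6667 [0.61983317 0.18472402 0.07020138] [ 0.00173721  0.16708647  0.98594011 -0.00109205] [ 1.6 -6.2  0.6]
yellow [241.9 240.1] [210, 200, 59, 79, 2956] [0.6078 0.1816 0.083 ]
yellow [287.7 251.1] [277, 234, 21, 36, 428] [0.6207 0.2008 0.083 ]
yellow [147.2 303. ] [143, 280, 13, 44, 273] [0.6252 0.1228 0.083 ]
yellow [365.1 305.9] [358, 286, 11, 38, 179] [0.6641 0.2295 0.083 ]
```

View pics/w4.png

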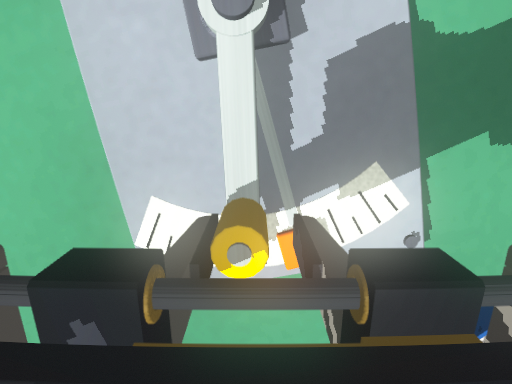

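The roller, with its top at (240,254), is being pushed by the left finger. The orange tab shows at about (287,248), still anticlockwise of the arm. I'll measure what angle is left.

```bash
cat > ang.py <<'E'
import sys
from h import *
m=np.load(f"pics/{sys.argv[1]}.npy",allow_pickle=True).item()
P=np.array([.4905,.215]);a=tuple(map(float,sys.argv[2:4]))
q=plane(m,a,.083)[0][:2];d=q-P
print("roller",q,np.linalg.norm(d),np.degrees(np.arctan2(d[1],d[0])))
E
python3 ang.py w4 240 254; python3 ang.py w3 249.5 269
python3 -c "
from h import *
m=np.load('pics/w4.npy',allow_pickle=True).item();print(plane(m,[(292,232),(234,3)],.0185),plane(m,(234,3),.042),proj(m,[.653,.2075,.0185]))"
```

```text
roller [0.61447025 0.1781862 ] 0.1293208416345085 -16.539142798881922
roller [0.58508432 0.12831231] 0.12830023039895874 -42.505638415043435
[[0.63996459 0.20489222 0.0185    ]
 [0.48789811 0.21647168 0.0185    ]] [[0.49583799 0.21540389 0.042     ]] [[300.76869011 246.66037035]]
```

The arm is at -16.5° and the tab at about -3°. I'll move it another 13° or so slowly, then hold.

```bash
python3 -m handwheel '[{"tx":0,"ty":0.005,"tz":0,"rx":0,"ry":0,"rz":0},{"tx":0.001,"ty":0.010,"tz":0,"rx":0,"ry":0,"rz":0},{"tx":0.002,"ty":0.015,"tz":0,"rx":0,"ry":0,"rz":0},{"tx":0.003,"ty":0.020,"tz":0,"rx":0,"ry":0,"rz":0},{"tx":0.004,"ty":0.024,"tz":0,"rx":0,"ry":0,"rz":0},{"tx":0.004,"ty":0.027,"tz":0,"rx":0,"ry":0,"rz":0},{"tx":0.004,"ty":0.029,"tz":0,"rx":0,"ry":0,"rz":0},{"tx":0.004,"ty":0.029,"tz":0,"rx":0,"ry":0,"rz":0},{"tx":0.004,"ty":0.029,"tz":0,"rx":0,"ry":0,"rz":0}]'; python3 look.py w5; python3 -c "
from h import *
from cell import snapshot
a=snapshot('top')[100:260,30:200,::-1];b=snapshot('side')[100:205,120:270,::-1]
w=cv2.imread('pics/w5.png');m=np.load('pics/w5.npy',allow_pickle=True).item()
print(proj(m,[[.653,.2075,.0185],[.6203,.2086,.083]]))
t=np.hstack([cv2.resize(a,(260,245)),cv2.resize(b,(252,245))])
cv2.imwrite('pics/m5.png',np.vstack([w[:340],t]))"
```

```text
time: 4.47
tool_pos: [0.6249, 0.2129, 0.0701]
orientation: [0.001, 0.167, 0.986, -0.001]
ft_force: [0.8, -6.5, 2.0]
opening: 0.0459
finger_force: 2.8
4.4667 [0.62491467 0.21294251 0.07006235] [ 0.00103707  0.16727832  0.98590832 -0.00129199] [ 0.8 -6.5  2. ]
orange [271.8 240.3] [269, 234, 8, 14, 81] [0.6463 0.2174 0.0185]
yellow [244.1 240.6] [210, 199, 75, 80, 3554] [0.6135 0.2107 0.083 ]
yellow [365.  304.2] [358, 282, 11, 42, 197] [0.6681 0.2579 0.083 ]
yellow [147.9 307.3] [143, 285, 14, 39, 282] [0.6328 0.1503 0.083 ]
[[261.80844703 252.43034167]
 [244.67659118 253.9686192 ]]
```

View pics/m5.png

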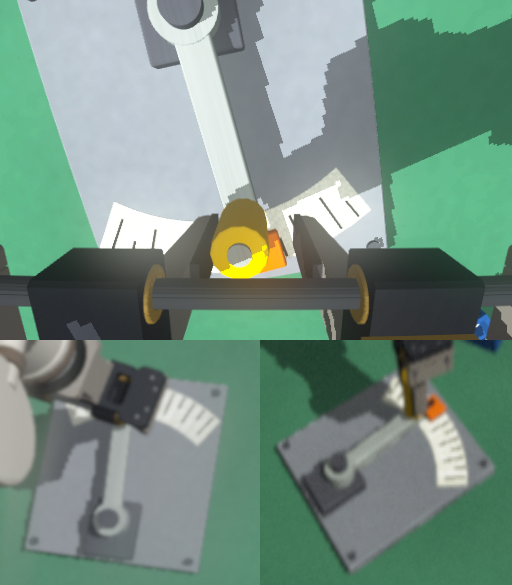

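The wrist view shows the roller top at (240,253) and the tab just behind it, its right edge running from (274,232) to (287,262). The tab's stem is hidden under the arm. I'll put numbers to it.

```bash
python3 ang.py w5 240 253.5; python3 -c "
from h import *
m=np.load('pics/w5.npy',allow_pickle=True).item();p=plane(m,[(274,232),(287,262)],.0185)
d=p[:,:2]-[.4905,.215];print(p,np.linalg.norm(d,axis=1),np.degrees(np.arctan2(d[:,1],d[:,0])))
n=(p[1]-p[0])[:2];n/=np.linalg.norm(n);print('edge dist from pivot',d[0]@[-n[1],n[0]],'axis ang',np.degrees(np.arctan2(n[1],n[0])))"
```

```text
roller [0.61931186 0.20651728] 0.1290908689917395 -3.7676915208269777
[[0.6407212  0.22092648 0.0185    ]
 [0.66642862 0.22252256 0.0185    ]] [0.15033806 0.17608938] [2.2592447  2.44842908]
edge dist from pivot -0.0033936731732905428 axis ang 3.5527273136423148
```

The tab centre works out at -2.85° and the arm stands at -3.8°, about 3 mm short of centre and well inside the 15 mm. I'll hold here for about 1.7 s.

```bash
for i in 1 2; do python3 -m handwheel '[{"tx":0,"ty":0,"tz":0,"rx":0,"ry":0,"rz":0},{"tx":0,"ty":0,"tz":0,"rx":0,"ry":0,"rz":0},{"tx":0,"ty":0,"tz":0,"rx":0,"ry":0,"rz":0},{"tx":0,"ty":0,"tz":0,"rx":0,"ry":0,"rz":0},{"tx":0,"ty":0,"tz":0,"rx":0,"ry":0,"rz":0},{"tx":0,"ty":0,"tz":0,"rx":0,"ry":0,"rz":0},{"tx":0,"ty":0,"tz":0,"rx":0,"ry":0,"rz":0},{"tx":0,"ty":0,"tz":0,"rx":0,"ry":0,"rz":0},{"tx":0,"ty":0,"tz":0,"rx":0,"ry":0,"rz":0},{"tx":0,"ty":0,"tz":0,"rx":0,"ry":0,"rz":0}]'; done; python3 look.py w6; python3 -c "
from h import *
a=cv2.imread('pics/w5.png').astype(int);b=cv2.imread('pics/w6.png');print(abs(a-b)[:240].mean())"
```

```text
time: 5.45
tool_pos: [0.6249, 0.2128, 0.0701]
orientation: [0.001, 0.167, 0.986, -0.001]
ft_force: [1.2, -6.5, 2.3]
opening: 0.0458
finger_force: 2.8
time: 6.28
tool_pos: [0.6249, 0.2128, 0.0701]
orientation: [0.001, 0.167, 0.986, -0.001]
ft_force: [1.2, -6.4, 1.6]
opening: 0.046
finger_force: 2.8
6.2833 [0.62490541 0.21276916 0.07009349] [ 0.00103971  0.16739987  0.9858877  -0.00128552] [ 1.2 -6.4  1.6]
orange [271.4 241.1] [269, 235, 7, 13, 70] [0.6468 0.2168 0.0185]
yellow [244.2 240.5] [210, 199, 75, 80, 3569] [0.6135 0.2107 0.083 ]
yellow [365.  304.1] [358, 282, 11, 42, 199] [0.668  0.2577 0.083 ]
yellow [147.8 306.9] [143, 285, 14, 39, 283] [0.6325 0.1502 0.083 ]
0.8530192057291667
```

The arm stayed steady through the hold. Now I'll bring it back along the same arc, then open.

```bash
python3 -m handwheel '[{"tx":-0.001,"ty":-0.008,"tz":0,"rx":0,"ry":0,"rz":0},{"tx":-0.002,"ty":-0.018,"tz":0,"rx":0,"ry":0,"rz":0},{"tx":-0.004,"ty":-0.028,"tz":0,"rx":0,"ry":0,"rz":0},{"tx":-0.004,"ty":-0.038,"tz":0,"rx":0,"ry":0,"rz":0},{"tx":-0.004,"ty":-0.048,"tz":0,"rx":0,"ry":0,"rz":0},{"tx":-0.003,"ty":-0.057,"tz":0,"rx":0,"ry":0,"rz":0},{"tx":-0.001,"ty":-0.066,"tz":0,"rx":0,"ry":0,"rz":0},{"tx":0.001,"ty":-0.075,"tz":0,"rx":0,"ry":0,"rz":0},{"tx":0.003,"ty":-0.084,"tz":0,"rx":0,"ry":0,"rz":0},{"tx":0.006,"ty":-0.093,"tz":0,"rx":0,"ry":0,"rz":0}]'
python3 -m handwheel '[{"tx":0,"ty":-0.001,"tz":0,"rx":0,"ry":0,"rz":0},{"tx":0,"ty":-0.001,"tz":0,"rx":0,"ry":0,"rz":0},{"tx":0,"ty":-0.001,"tz":0,"rx":0,"ry":0,"rz":0},{"tx":0,"ty":-0.001,"tz":0,"rx":0,"ry":0,"rz":0},{"tx":0,"ty":-0.001,"tz":0,"rx":0,"ry":0,"rz":0},{"tx":0,"ty":-0.001,"tz":0,"rx":0,"ry":0,"rz":0},{"tx":0,"ty":-0.001,"tz":0,"rx":0,"ry":0,"rz":0},{"tx":0,"ty":-0.001,"tz":0,"rx":0,"ry":0,"rz":0}]' -1; python3 look.py w7;python3 -c "
from h import *
m=np.load('pics/w7.npy',allow_pickle=True).item();print(proj(m,[[.5855,.1285,.083],[.49,.215,.042]]))"
```

```text
time: 7.17
tool_pos: [0.587, 0.1274, 0.0698]
orientation: [0.0, 0.168, 0.986, 0.0]
ft_force: [0.8, -0.1, -0.4]
opening: 0.0456
finger_force: 0.0
time: 7.83
tool_pos: [0.5871, 0.1273, 0.0696]
orientation: [-0.0, 0.167, 0.986, 0.0]
ft_force: [-0.4, -0.6, 0.1]
opening: 0.0916
finger_force: 0.0
7.8333 [0.58707594 0.12729563 0.06955733] [-6.77545822e-06  1.67498416e-01  9.85872345e-01  1.66851718e-05] [-0.4 -0.6  0.1]
yellow [254.6 240.7] [228, 201, 58, 78, 2957] [0.5772 0.1299 0.083 ]
yellow [399.2 248.1] [392, 244, 13, 12, 63] [0.6046 0.1956 0.083 ]
yellow [ 57.2 301.9] [51, 276, 22, 46, 351] [0.5765 0.0202 0.083 ]
yellow [456.3 306.6] [447, 288, 14, 34, 175] [0.6486 0.2179 0.083 ]
[[257.45863525 256.44067203]
 [350.88320635  17.37305897]]
```

View pics/w7.png

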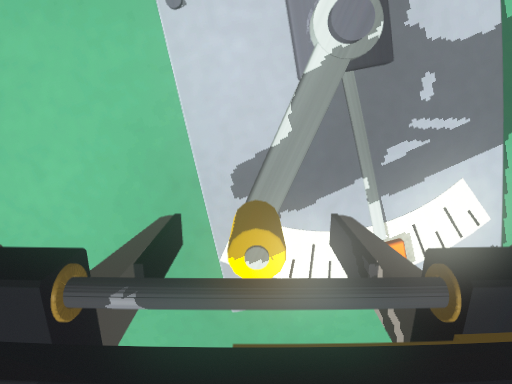

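The roller is back at (257,256), where rest predicts it, with clear gaps on both sides. I'll retreat straight up, then back away.

```bash
python3 -m handwheel '[{"tx":0,"ty":0,"tz":-0.02,"rx":0,"ry":0,"rz":0},{"tx":0,"ty":0,"tz":-0.05,"rx":0,"ry":0,"rz":0},{"tx":0,"ty":0,"tz":-0.08,"rx":0,"ry":0,"rz":0},{"tx":0,"ty":0,"tz":-0.11,"rx":0,"ry":0,"rz":0},{"tx":0,"ty":0,"tz":-0.14,"rx":0,"ry":0,"rz":0},{"tx":0,"ty":0,"tz":-0.17,"rx":0,"ry":0,"rz":0},{"tx":0.03,"ty":0.01,"tz":-0.17,"rx":0,"ry":0,"rz":0},{"tx":0.06,"ty":0.03,"tz":-0.17,"rx":0,"ry":0,"rz":0},{"tx":0.09,"ty":0.05,"tz":-0.17,"rx":0,"ry":0,"rz":0},{"tx":0.12,"ty":0.07,"tz":-0.17,"rx":0,"ry":0,"rz":0}]'
python3 -m handwheel '[{"tx":0.03,"ty":0.02,"tz":0,"rx":0,"ry":0,"rz":0},{"tx":0.06,"ty":0.04,"tz":0,"rx":0,"ry":0,"rz":0},{"tx":0.09,"ty":0.06,"tz":0,"rx":0,"ry":0,"rz":0},{"tx":0.12,"ty":0.08,"tz":0,"rx":0,"ry":0,"rz":0},{"tx":0.15,"ty":0.10,"tz":0,"rx":0,"ry":0,"rz":0},{"tx":0.18,"ty":0.12,"tz":0,"rx":0,"ry":0,"rz":0},{"tx":0.21,"ty":0.14,"tz":0,"rx":0,"ry":0,"rz":0},{"tx":0.24,"ty":0.16,"tz":0,"rx":0,"ry":0,"rz":0},{"tx":0.24,"ty":0.16,"tz":0,"rx":0,"ry":0,"rz":0},{"tx":0.24,"ty":0.16,"tz":0,"rx":0,"ry":0,"rz":0}]'
python3 - <<'E'
from h import *
from cell import snapshot
for n in("top","side"):
    im=snapshot(n)[...,::-1].copy();print(n,[(k,c) for k in COL for c,s in blobs(im,*COL[k],60)], abs(im.astype(int)-cv2.imread(f"pics/{n}0.png"))[120:260,40:400].mean(axis=(0,1)))
E
```

```text
time: 8.72
tool_pos: [0.4959, 0.2337, 0.2399]
orientation: [0.0, 0.168, 0.986, 0.0]
ft_force: [0.5, -0.2, -0.4]
opening: 0.0924
finger_force: 0.0
time: 9.55
tool_pos: [0.3221, 0.4641, 0.2395]
orientation: [0.0, 0.166, 0.986, -0.0]
ft_force: [1.1, 0.2, 0.1]
opening: 0.0917
finger_force: 0.0
top [('orange', array([112.1, 133.3])), ('orange', array([289.7, 144.2])), ('yellow', array([143.6, 159.3])), ('yellow', array([480.7, 374.9])), ('blue', array([79.4, 51.9])), ('blue', array([39.2, 57.2])), ('blue', array([365.7, 146.3]))] [0.55077381 0.5221627  0.61259921]
side [('orange', array([222.5, 128.2])), ('orange', array([319.2, 209.1])), ('yellow', array([222.2, 144.1])), ('blue', array([223.8,  76.6])), ('blue', array([252.5,  86.2])), ('blue', array([369.3, 238.4]))] [1.86115079 1.6893254  2.00984127]
```

Both closers and both tabs are exactly where they started, so I'm handing the job in.

```bash
python3 -c "
from cell import order;print(order.close_job())"
```

```text
the job is handed in; nothing more can be done
None
```

The yellow-roller arm was pushed until its pointer stood over the orange tab (about 3 mm from centre by camera measurement), held there for about 1.8 s and brought back to rest; the gripper is clear, the blue closer and both tabs did not move, and the job was handed in at about 9.7 s.

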